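Prime a fresh cartridge in the laundry dosing unit

TASK

On the laundry-room counter, first turn the dosing unit's carousel by its bar handle to the next detent anticlockwise, so that its open cup stands over the sprung plunger, while the fresh cartridge is still in its stand. Then lift the cartridge out of the stand, put it nose down into the open cup and press it straight down against the plunger until its collar sits fully home on the cup's rim, firmly but without ramming it. Finish while still holding it pressed down there with the gripper, and leave the other things on the counter where they are.

Things in the scene. Friction and masses are not known exactly. Their poses are not given: they have to be found in the camera images.
- carousel (a joint): turn of the five-cup carousel about its vertical axis, rad, growing anticlockwise seen from above; 0 when the open cup stands over the plunger. A sprung roller in a star wheel gives a detent every 1.257 rad (72 degrees): it needs up to about 0.1 N m to turn, and settles by itself into the nearest detent when let go. It starts one detent away, near -1.257, so it has to turn +1.257 (anticlockwise)
- grip (a point): point on the carousel's axis, 9 mm over half-height of its black bar handle and 135 mm above the counter. The bar is 14 mm thick, 52 mm long and spans 105 to 147 mm above the counter, on a 26 mm round steel post. Its frame turns with the carousel: x points horizontally to the open cup and is the thin direction of the bar, y runs along the bar
- well (a point): centre of the open cup's rim, 80 mm above the counter, 65 mm from the carousel's axis; moves with the carousel. The cup is white, a tube open at both ends, 48 mm outside, 28 mm bore, 20 mm high. The other four cups are solid, closed with low white caps whose tops stand 87 mm above the counter
- station (a point): fixed point on the axis of the plunger, 80 mm above the counter (where the open cup's rim centre has to be); 65 mm from the carousel's axis. Seen from above it is where the dark grey base has a straight tongue, 52 mm wide, reaching out to 120 mm from the carousel's axis
- doser: fixed base of the dosing unit: dark grey disc 164 mm across, 15 mm thick, with the tongue along its own +x; origin on the counter under the carousel's axis
- plunger (a joint): how far the brass sprung valve plunger (18 mm head) is pushed down, m. 0 at rest with its head 58 mm above the counter, just below the cups. It takes about 5 N to start, 12 N at 12 mm. The cartridge's nose reaches it when the collar is still 12 mm above the cup's rim; with the collar on the rim it reads 0.012. The cup's rim is the hard stop
- cartridge: white upright cylinder, about 0.15 kg, 110 mm tall; origin at the tip of its nose, z up. Grey nose 24 mm across, 34 mm long, tapering to 16 mm over its last 8 mm; white collar 42 mm across, 34 to 40 mm above the tip; body to grip 34 mm across, 40 to 110 mm above the tip. It starts upright in the stand, collar on the stand's top, tip 11 mm above the counter
- stand: fixed dark grey block 62 x 62 x 45 mm with an upright 27 mm hole in the middle that holds the cartridge's nose; origin at the centre of its underside
- bottle: plain white upright bottle, 68 mm across, 190 mm tall, a bystander; origin at the centre of its underside
- jar: squat pale jar with white lid, 72 mm across, 85 mm tall, a bystander; origin at the centre of its underside
- cup: white open measuring cup, 64 mm across, 70 mm tall, a bystander; origin at the centre of its underside
- carton: brown cardboard carton 70 x 120 x 50 mm, a bystander; origin at the centre of its underside
- brush: small flat lint brush with wooden handle, lying down, a bystander; origin at the middle of its underside
- tray: shallow grey open tray 100 x 130 x 30 mm, a bystander; origin at the centre of its underside
- collar: flat steel ring 42 mm across, 10 mm high, a bystander; origin at the centre of its underside
Mind the look-alikes: they are no part of the job. Leave any orange look-alike of the cartridge alone.

How it is judged:
On the way, in this order (a step that is already met when the one before it is completed fails the run):
1. the open cup rests over the plunger while the cartridge is still in its stand (value of joint carousel between -0.08 and 0.08 rad and distance of cartridge from where it was at the start of the episode below 0.03 m), for 0.2 s.
2. the cartridge is lifted out of the stand (height (world z) of cartridge above 0.06 m and contact force between cartridge and stand below 0.1 N), for 0.1 s.
At the end, for the whole second after the job is handed in: Last second: carousel within 0.08 rad of the open cup over the plunger; cartridge upright in it (tilt < 0.1 rad, < 6 mm off the plunger axis), fingers on it (> 5 N), collar on the rim (nose tip below 47.7 mm, plunger in 10.5 to 15 mm), pressing the unit with > 13.5 N (value of joint carousel between -0.08 and 0.08 rad and value of joint plunger between 0.0105 and 0.015 m and horizontal distance between cartridge and station below 0.006 m and angle between cartridge's own z axis and vertical below 0.1 rad and height (world z) of cartridge below 0.0477 m and contact force between the fingers and cartridge above 5 N and contact force between cartridge and doser above 13.5 N); the arm keeps its last pose, push and grip.
It fails at once if the cartridge is rammed: more than 70 N on the dosing unit (contact force between cartridge and doser above 70 N).
It fails at once if a bystander is moved more than 30 mm (distance of any of bottle, jar, cup, carton, brush, tray, collar from where it was at the start of the episode above 0.03 m).
It fails at once if a bystander is tipped over (angle between any of bottle, jar, cup's own z axis and vertical above 0.5 rad).
It also fails if it takes over 59 s, if anything falls off the work surface, if the arm or the gripper's body presses on something with over 40 N, if the wrist force passes 120 N, or if a joint passes its speed limit or range.

ROBOT

A 6-joint arm with a two-finger parallel gripper is mounted at the origin on the work surface. World frame = base frame: x ahead of the robot, y to its left, z up, the work surface at z = 0. Lengths are in m, angles in rad, forces in N, time in s.
With the tool pointing down it reaches from about 0.35 to 0.775 m from the base axis. Payload 5.5 kg.
Tool frame: the origin (TCP) lies at the very end of the fingers, on their centre line; the grasp point (between the pads) lies 19 mm behind it; x points along the fingers, y is the direction in which the jaws open and shut, and the axes are right-handed (so a half turn about x gives the same grasp; the last joint's range is limited). The gripper opens to 85 mm and grips with 20 to 120 N. Pads are 22 mm wide; open, the fingers measure 114 mm over their backs; the gripper's body (76 mm by 85 mm) begins 54 mm behind the grasp point. The pads swing forward as they close: fully open they stand 13 mm farther back than shut.
Start: joints at [-1.34, 0.313, 0.046, 1.304, 0, 1.431], TCP at [0.208, -0.536, 0.231] pointing down, gripper open.
Joint ranges: [-2.76, 2.76], [-0.86, 1.69], [-1.03, 1.26], [-2.2, 2.34], [-1.47, 1.5], [-3.14, 3.14]. Speed limits (rad/s): [2.57, 2.57, 3.14, 3.14, 3.14, 3.14].

INTERFACE

Orientations are given as a unit quaternion [w, x, y, z].
In Python, from workcell import env gives the robot as it stands.
- The arm moves only by the tool drive_tool, never from a script. Its argument "plan" is a list that holds one entry, the list of rows, each a list of 7 numbers: the shift along the tool's x, y, z in cm, then the turn, a rotation vector about the tool's x, y, z in degrees, then the opening, from 0 (shut) to 1 (fully open). In form: [[[tx, ty, tz, wx, wy, wz, fingers], ...]]. A call has exactly 5 rows; each row shifts and turns the commanded pose from where the row before left it, along the tool's axes as they then stand; what a row does not reach is not made up. A row lasts 1/12 s, in which the tool goes at most 41.7 mm and 7.16 degrees, less where a joint would pass 70% of its speed; a pose out of reach is approached as far as the arm can. A call with a gripper value outside its range is refused whole. The fingers move at their own pace and stop on an object; "squeeze" is the grip in N (left out, the last holds). Time passes only in rows, so rows that do not move let the fingers close, or fill a call up. It gives the time, the measured TCP pose, the force and the opening at its end, in the units of the state.
- env.get_state(): the state, without advancing time (a new reading comes with each control period).
- env.read_camera(name): name is "side" or "top" or "wrist"; returns the picture (480x640x3 uint8, red, green, blue); there is no depth.
- env.camera_model(name): a dict with "camera_matrix" (3x3 intrinsics, pixels), "camera_from_world" (4x4, takes a point from world to camera coordinates); the wrist camera has in their place "T_tool_cam" (4x4, takes a point from camera to tool coordinates, whose origin is the TCP and whose axes are the tool frame's). Camera axes: x right, y down, z forward; pixel columns grow to the right and rows downward; lengths in m; the calibration is good to about 2 mm. A picture is of the moment at which its call begins: read the wrist's pose just before it. camera_model takes no time and is no camera call.
- env.hand_in(): hands the job in, once; it reports no verdict.
The state is a dict: "clock": time; "joint_pos": joint angles; "qvel": joint speeds; "tau": joint torques, N m; "tcp_pos": TCP position; "orientation": TCP orientation; "wrist_force": force on the tool from outside, world axes, zero at the start; "ft_torque": the same for the moment, N m; "finger_gap": finger opening in m.
Only numpy, scipy, OpenCV 4.12 (cv2) and the standard library are available. Lean on these libraries where they do the work, as an engineer would, in place of code of your own. Each camera call takes 0.05 s, during which the arm holds its last target.

## Working session

There is one attempt and no reset: what is moved stays moved. The work goes in short steps, Python scripts to look and compute and a tool call to move; the robot and the scene stay as the last step left them, time stands still between calls to the robot, and variables do not carry over. Pictures are saved under pics/ and viewed, and the job is handed in when it is done.

Besides the shell and the picture viewer there is one more tool, called after "Emit:" by a JSON object that holds its "name" and its "arguments", one argument or row to a line. drive_tool: Moves the arm, as the interface text tells. Its arguments: {"type":"object","properties":{"plan":{"type":"array","items":{"type":"array","items":{"type":"array","items":{"type":"number"}}}},"squeeze":{"type":"number"}},"required":["plan"]}

```bash
ls; mkdir -p pics; python3 - <<'E'
from workcell import env
import cv2,numpy as np
np.set_printoptions(precision=4,suppress=True)
print(env.get_state())
for n in ["top","side","wrist"]:
    im=env.read_camera(n); cv2.imwrite(f"pics/{n}0.png",im[:,:,::-1])
    print(n,env.camera_model(n))
print(env.get_state()['clock'])
E
```

```text
pics
{'clock': 0.0, 'joint_pos': array([-1.3396,  0.314 ,  0.045 ,  1.3036, -0.    ,  1.4312]), 'qvel': array([ 0.0001, -0.0013, -0.0005, -0.0003,  0.001 ,  0.0017]), 'tau': array([ -0.0014, -48.0629,  29.8532,   0.0194,  -0.0001,  -0.    ]), 'tcp_pos': array([ 0.2082, -0.5354,  0.2304]), 'orientation': array([-0.1297, -0.695 , -0.131 ,  0.695 ]), 'wrist_force': array([-0.748 , -0.7853, -0.2398]), 'ft_torque': array([0.0452, 0.0417, 0.0095]), 'finger_gap': 0.08546877799295657}
top {'camera_matrix': array([[493.9742,   0.    , 312.539 ],
       [  0.    , 493.9742, 236.9338],
       [  0.    ,   0.    ,   1.    ]]), 'camera_from_world': array([[ 0.0063, -1.    , -0.0027, -0.0472],
       [-0.9866, -0.0058, -0.1629,  0.5324],
       [ 0.1629,  0.0036, -0.9866,  1.0374],
       [ 0.    ,  0.    ,  0.    ,  1.    ]])}
side {'camera_matrix': array([[442.4867,   0.    , 310.8053],
       [  0.    , 442.4867, 242.8967],
       [  0.    ,   0.    ,   1.    ]]), 'camera_from_world': array([[-0.9993, -0.0308, -0.0196,  0.5249],
       [-0.0025,  0.5939, -0.8046,  0.1265],
       [ 0.0364, -0.804 , -0.5935,  1.2239],
       [ 0.    ,  0.    ,  0.    ,  1.    ]])}
wrist {'camera_matrix': array([[365.0256,   0.    , 316.6089],
       [  0.    , 365.0256, 242.2452],
       [  0.    ,   0.    ,   1.    ]]), 'T_tool_cam': array([[-0.0002, -0.3118,  0.9501, -0.1421],
       [ 1.    ,  0.0003,  0.0003, -0.0004],
       [-0.0003,  0.9501,  0.3118, -0.0797],
       [ 0.    ,  0.    ,  0.    ,  1.    ]])}
0.15
```

View pics/top0.png

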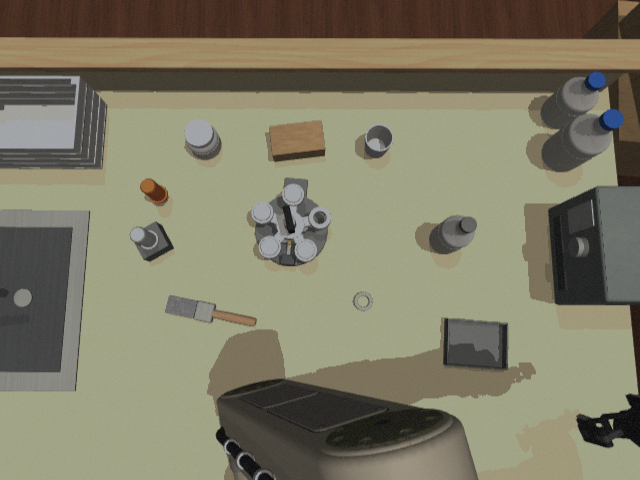

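View pics/side0.png

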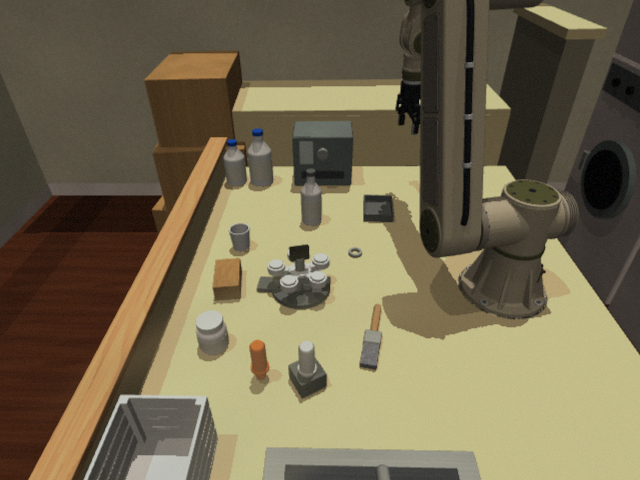

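View pics/wrist0.png

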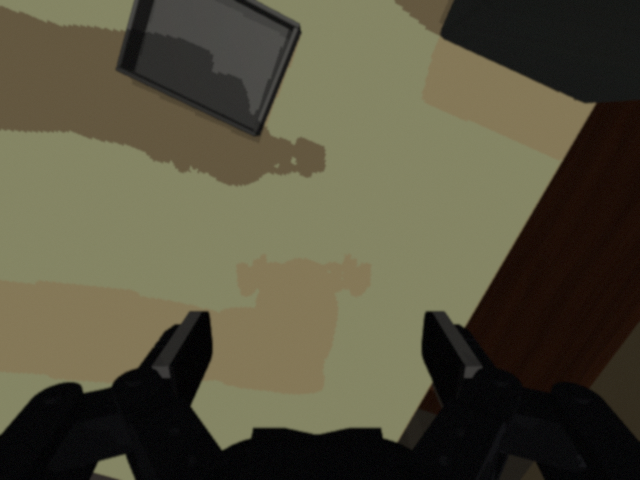

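```bash
python3 - <<'E'
import cv2
t=cv2.imread("pics/top0.png"); s=cv2.imread("pics/side0.png")
a=cv2.resize(t[165:280,125:345],None,fx=3.6,fy=3.6,interpolation=cv2.INTER_CUBIC)
b=cv2.resize(s[220:400,220:400],None,fx=3.3,fy=3.3,interpolation=cv2.INTER_CUBIC)
cv2.imwrite("pics/tz.png",a);cv2.imwrite("pics/sz.png",b)
E
```

```text
(no output)
```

View pics/tz.png

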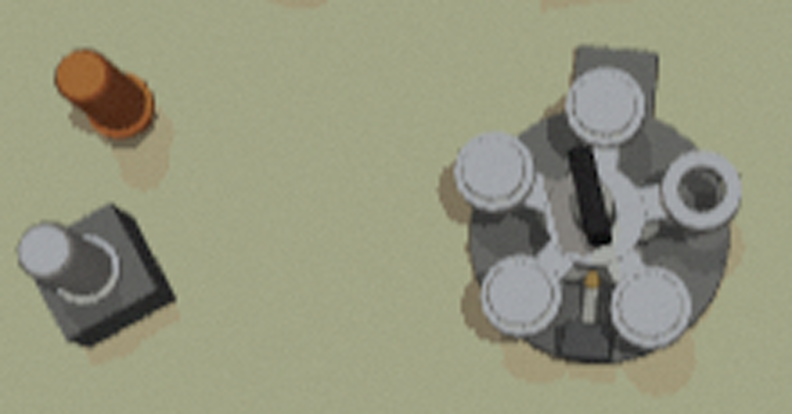

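View pics/sz.png

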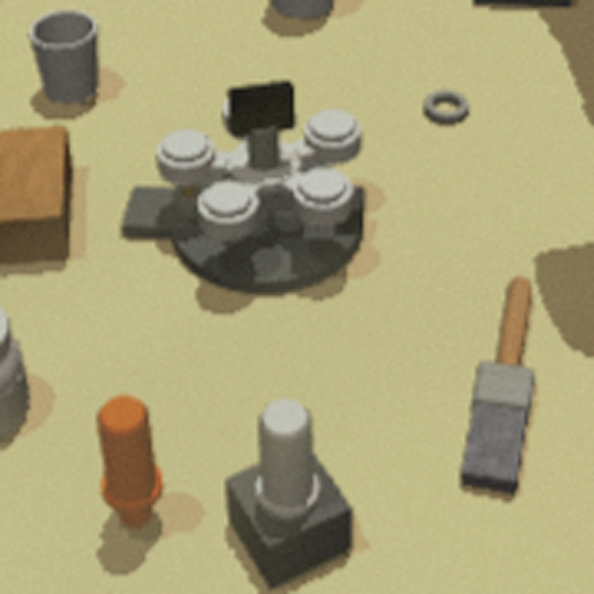

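```bash
cat > h.py <<'E'
import numpy as np,cv2
from scipy.spatial.transform import Rotation as R
np.set_printoptions(precision=4,suppress=True)
from workcell import env
def Rq(q): return R.from_quat([q[1],q[2],q[3],q[0]]).as_matrix()
def wristcam(st):
    m=env.camera_model("wrist"); T=np.eye(4); T[:3,:3]=Rq(st['orientation']); T[:3,3]=st['tcp_pos']
    return m['camera_matrix'], np.linalg.inv(T@m['T_tool_cam'])
def fixcam(n):
    m=env.camera_model(n); return m['camera_matrix'],m['camera_from_world']
def ray(cam,uv):
    K,C=cam; d=np.linalg.solve(K,[uv[0],uv[1],1.]); Rm=C[:3,:3]
    return -Rm.T@C[:3,3], Rm.T@d
def onplane(cam,uv,z):
    o,d=ray(cam,uv); return o+d*(z-o[2])/d[2]
def tri(obs):
    A=np.zeros((3,3));b=np.zeros(3);rs=[ray(c,u) for c,u in obs]
    for o,d in rs:
        d=d/np.linalg.norm(d);P=np.eye(3)-np.outer(d,d);A+=P;b+=P@o
    p=np.linalg.solve(A,b)
    return p,[np.linalg.norm(np.cross(p-o,d/np.linalg.norm(d))) for o,d in rs]
def proj(cam,p):
    K,C=cam; q=K@(C[:3,:3]@p+C[:3,3]); return q[:2]/q[2]
E
python3 - <<'E'
from h import *
t,s=fixcam("top"),fixcam("side")
f=lambda u,v:(125+(u+.5)/3.6-.5,165+(v+.5)/3.6-.5)
g=lambda u,v:(220+(u+.5)/3.3-.5,220+(v+.5)/3.3-.5)
caps=[(604,104),(493,170),(521,293),(651,307)]
P=[onplane(t,f(*c),.087) for c in caps]; P.append(onplane(t,f(701,190),.080))
for p in P: print(p)
A=np.c_[2*np.array(P)[:,:2],np.ones(5)];b=(np.array(P)[:,:2]**2).sum(1)
x=np.linalg.lstsq(A,b,rcond=None)[0];c=x[:2];print("axis",c,"r",np.sqrt(x[2]+c@c))
for p in P: print(np.degrees(np.arctan2(p[1]-c[1],p[0]-c[0])))
# side cap: far cap at (332,130) open? 
for q in [(186,147),(332,128),(227,200),(322,186)]: print("side",onplane(s,g(*q),.087))
print("bar top",tri([(t,f(589,195)),(s,g(262,90))]))
print("cart top",tri([(t,f(46,250)),(s,g(286,415))]))
print("stand top ctr", onplane(t,f(78,268),.051))
print("tongue far corners top z=.015",onplane(t,f(575,46),.015),onplane(t,f(657,56),.015))
print("tongue near base",onplane(t,f(653,115),.015))
print("base disk", onplane(t,f(598,237),.015))
E
```

```text
[ 0.619  -0.0006  0.087 ]
[0.5787 0.0641 0.087 ]
[0.5057 0.0462 0.087 ]
[ 0.498  -0.0295  0.087 ]
[ 0.5689 -0.0583  0.08  ]
axis [0.5542 0.0041] r 0.06473792617658797
-4.152131593267076
67.75678585043461
139.00362787536233
-149.1506760522372
-76.73119817738075
side [0.6172 0.0041 0.087 ]
side [ 0.4984 -0.0216  0.087 ]
side [0.579  0.0691 0.087 ]
side [0.5053 0.0518 0.087 ]
bar top (array([0.5526, 0.0043, 0.1455]), [np.float64(0.00039855627322996404), np.float64(0.0003985562732297692)])
cart top (array([0.5232, 0.3119, 0.1209]), [np.float64(0.0005415775714469574), np.float64(0.0005415775714468274)])
stand top ctr [0.5246 0.3173 0.051 ]
tongue far corners top z=.015 [0.6754 0.0216 0.015 ] [ 0.6691 -0.0306  0.015 ]
tongue near base [ 0.6305 -0.0284  0.015 ]
base disk [0.5519 0.0053 0.015 ]
```

```bash
cat >> h.py <<'E'
def show(st=None):
    st=st or env.get_state(); M=Rq(st['orientation'])
    print("t",st['clock'],"tcp",st['tcp_pos'],"q",st['joint_pos'],"F",st['wrist_force'],"gap",round(st['finger_gap'],4))
    print("yaw_y deg",np.degrees(np.arctan2(M[1,1],M[0,1])),"tilt",M[:,0]); return st
def todo(p,yaw_y):
    """delta in tool axes (cm) & rotvec (deg) from measured pose to a tool-down pose"""
    st=env.get_state(); M=Rq(st['orientation'])
    x=np.array([0,0,-1.]);y=np.array([np.cos(np.radians(yaw_y)),np.sin(np.radians(yaw_y)),0]);G=np.c_[x,y,np.cross(x,y)]
    print("shift cm",M.T@(np.array(p)-st['tcp_pos'])*100,"rot deg",np.degrees(R.from_matrix(M.T@G).as_rotvec()))
E
python3 - <<'E'
from h import *
show(); print(Rq(env.get_state()['orientation']))
t,s=fixcam("top"),fixcam("side")
f=lambda u,v:(125+(u+.5)/3.6-.5,165+(v+.5)/3.6-.5)
g=lambda u,v:(220+(u+.5)/3.3-.5,220+(v+.5)/3.3-.5)
print("orange top",tri([(t,f(81,76)),(s,g(124,412))]), "collar", onplane(t,f(123,105),.037))
todo((.49,.004,.30),103.5); todo((.49,.004,.30),-76.5)
E
```

```text
t 0.15 tcp [ 0.2082 -0.5356  0.2306] q [-1.3396  0.3138  0.0453  1.3036 -0.      1.4312] F [-0.0359 -0.197  -0.5352] gap 0.0856
yaw_y deg -68.75713937750116 tilt [-0.0003  0.0014 -1.    ]
[[-0.0003  0.3623 -0.9321]
 [ 0.0014 -0.9321 -0.3623]
 [-1.     -0.0014 -0.0002]]
orange top (array([0.6278, 0.302 , 0.1104]), [np.float64(0.0002461088431854138), np.float64(0.0002461088431851625)]) collar [0.6295 0.3004 0.037 ]
shift cm [ -6.8742 -40.09   -45.813 ] rot deg [-172.2571   -0.1207   -0.0065]
shift cm [ -6.8742 -40.09   -45.813 ] rot deg [ 7.7429 -0.0043  0.0802]
```

Emit:
{"name": "drive_tool", "arguments": {
  "plan": [
    [[-3.5,0,0,0,0,0,1],[-3,-1,-1.5,0,0,0,1],[0,-2.25,-3.3,0,0,0,1],[0,-2.25,-3.3,0,0,0,1],[0,-2.25,-3.3,0,0,0,1]]
  ]
}}

```text
clock: 0.57
tcp_pos: [0.2869, -0.4217, 0.2965]
orientation: [0.13, 0.695, 0.129, -0.695]
wrist_force: [1.2, -0.4, -0.2]
finger_gap: 0.0853
```

Emit:
{"name": "drive_tool", "arguments": {
  "plan": [
    [[0,-2.25,-3.3,0,0,0,1],[0,-2.25,-3.3,0,0,0,1],[0,-2.25,-3.3,0,0,0,1],[0,-2.25,-3.3,0,0,0,1],[0,-2.25,-3.3,0,0,0,1]]
  ]
}}

```text
clock: 0.98
tcp_pos: [0.4001, -0.2559, 0.2962]
orientation: [-0.13, -0.695, -0.13, 0.695]
wrist_force: [1.4, -0.1, -0.4]
finger_gap: 0.0851
```

```bash
python3 - <<'E'
from h import *
show();todo((.585,.012,.30),-76.5)
E
```

```text
t 0.9833 tcp [ 0.4001 -0.2559  0.2962] q [-0.7383  0.1064 -0.0572  1.4071 -0.0001  2.0329] F [ 1.4396 -0.0648 -0.3524] gap 0.0851
yaw_y deg -68.77371156970197 tilt [-0.     -0.0001 -1.    ]
shift cm [ -0.379  -18.2799 -26.9361] rot deg [ 7.7263  0.0016 -0.0042]
```

Emit:
{"name": "drive_tool", "arguments": {
  "plan": [
    [[-0.4,-2.25,-3.4,0,0,0,1],[0,-2.25,-3.4,0,0,0,1],[0,-2.25,-3.4,0,0,0,1],[0,-2.25,-3.4,0,0,0,1],[0,-2.25,-3.4,0,0,0,1]]
  ]
}}

```text
clock: 1.4
tcp_pos: [0.5179, -0.0893, 0.3002]
orientation: [-0.13, -0.695, -0.13, 0.695]
wrist_force: [1.2, -0.9, 0.0]
finger_gap: 0.0853
```

Emit:
{"name": "drive_tool", "arguments": {
  "plan": [
    [[0,-2.3,-3.4,0,0,0,1],[0,-2.3,-3.4,0,0,0,1],[0,-2.3,-3.2,0,0,0,1],[0,0,0,4,0,0,1],[0,0,0,3.7,0,0,1]]
  ]
}}

```text
clock: 1.82
tcp_pos: [0.5862, 0.0118, 0.299]
orientation: [-0.084, -0.702, -0.084, 0.703]
wrist_force: [-0.3, -0.8, -0.8]
finger_gap: 0.0857
```

```bash
python3 - <<'E'
from h import *
import pickle
st=show();im=env.read_camera("wrist");cv2.imwrite("pics/w1.png",im[:,:,::-1]);pickle.dump(wristcam(st),open("w1.pkl","wb"))
E
```

```text
t 1.8167 tcp [0.5862 0.0118 0.299 ] q [-0.1167  0.3312  0.2355  1.4767 -0.      2.7873] F [-0.3077 -0.7885 -0.8051] gap 0.0857
yaw_y deg -76.38866454727516 tilt [-0.0016  0.0002 -1.    ]
```

View pics/w1.png

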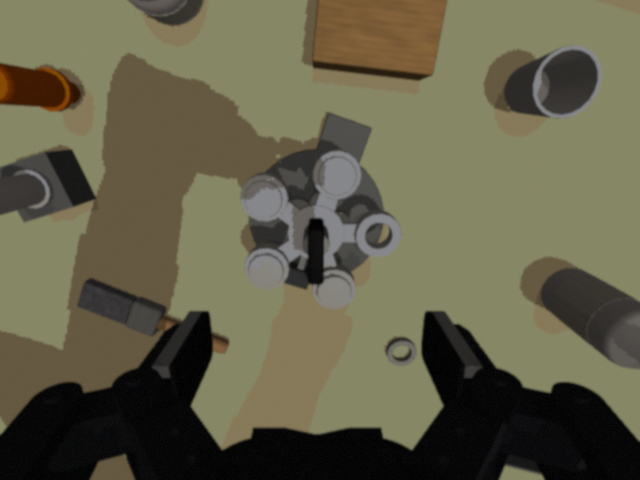

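```bash
python3 - <<'E'
from h import *
im=cv2.imread("pics/w1.png")
cv2.imwrite("pics/w1z.png",cv2.resize(im[100:320,225:415],None,fx=2.7,fy=2.7,interpolation=cv2.INTER_CUBIC))
g=cv2.cvtColor(im,cv2.COLOR_BGR2GRAY)[100:320,225:415]
c=cv2.HoughCircles(cv2.resize(g,None,fx=4,fy=4,interpolation=cv2.INTER_CUBIC),cv2.HOUGH_GRADIENT,1.5,120,param1=120,param2=30,minRadius=60,maxRadius=110)
print(c/4+np.array([225,100,0]))
E
```

```text
Traceback (most recent call last):
TypeError: unsupported operand type(s) for /: 'NoneType' and 'int'
```

View pics/w1z.png

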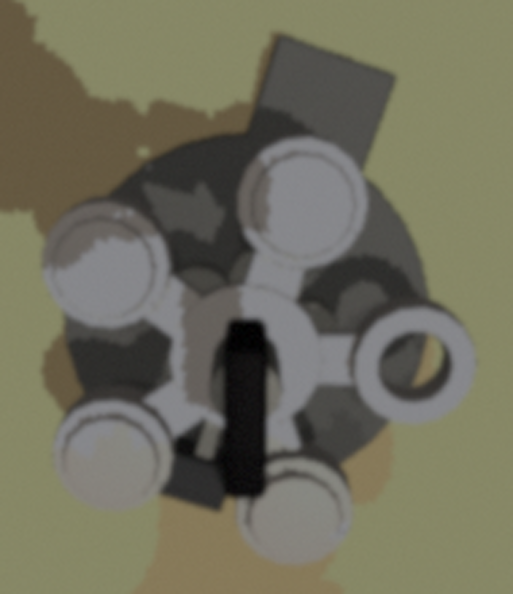

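```bash
python3 - <<'E'
from h import *
import pickle
w=pickle.load(open("w1.pkl","rb"));t=fixcam("top");s=fixcam("side")
f=lambda u,v:(125+(u+.5)/3.6-.5,165+(v+.5)/3.6-.5)
g=lambda u,v:(220+(u+.5)/3.3-.5,220+(v+.5)/3.3-.5)
k=lambda u,v:(225+(u+.5)/2.7-.5,100+(v+.5)/2.7-.5)
W=[(310,203),(103,265),(107,462),(295,512)]
T=[(604,104),(493,170),(521,293),(651,307)]
P=[]
for a,b in zip(W,T):
    p,r=tri([(w,k(*a)),(t,f(*b))]); print("tri",p,r[0],"plane",onplane(w,k(*a),.087)); P.append(onplane(w,k(*a),.087))
p,r=tri([(w,k(415,364)),(t,f(701,190))]);print("open",p,r[0],onplane(w,k(415,364),.08));P.append(onplane(w,k(415,364),.08))
P=np.array(P);A=np.c_[2*P[:,:2],np.ones(5)];b=(P[:,:2]**2).sum(1)
x=np.linalg.lstsq(A,b,rcond=None)[0];c=x[:2];print("axis",c,"r",np.sqrt(x[2]+c@c))
for p in P: print(np.degrees(np.arctan2(p[1]-c[1],p[0]-c[0])))
a,b=onplane(w,k(277,34),.015),onplane(w,k(396,76),.015);m=(a+b)/2-np.r_[c,0];print("tongue",a,b,m,np.degrees(np.arctan2(m[1],m[0])))
for q in [(232,322),(263,322),(265,494),(222,494)]: print("bar",onplane(w,k(*q),.147))
E
```

```text
tri [ 0.6208 -0.0014  0.0815] 0.0010601970855737483 plane [ 0.6218 -0.0019  0.087 ]
tri [0.5805 0.0657 0.0787] 0.0006672133022796894 plane [0.5824 0.0656 0.087 ]
tri [0.5059 0.0479 0.085 ] 0.0015222306576500092 plane [0.5067 0.0493 0.087 ]
tri [ 0.4991 -0.0289  0.0777] 0.00043216266274390927 plane [ 0.5032 -0.027   0.087 ]
open [ 0.5699 -0.0584  0.0749] 3.590679344759903e-05 [ 0.5713 -0.0572  0.08  ]
axis [0.5573 0.0067] r 0.06487607370605884
-7.609846802999215
66.86170836987424
139.93575496690426
-148.03560716325993
-77.66897476948589
tongue [0.6762 0.0219 0.015 ] [ 0.6719 -0.0298  0.015 ] [ 0.1168 -0.0107  0.015 ] -5.21586065810846
bar [0.5881 0.0177 0.147 ]
bar [0.5904 0.0085 0.147 ]
bar [ 0.5344 -0.0061  0.147 ]
bar [0.5311 0.0076 0.147 ]
```

```bash
python3 - <<'E'
from h import *
todo((.557,.006,.165),-76.8)
E
```

```text
shift cm [13.4284 -0.1835  2.8862] rot deg [0.1688 0.092  0.024 ]
```

Emit:
{"name": "drive_tool", "arguments": {
  "plan": [
    [[2.5,-0.1,1.5,0,0,0,1],[3.5,-0.1,1.4,0,0,0,1],[3.5,0,0,0,0,0,1],[3.0,0,0,0,0,0,1],[0.9,0,0,0,0,0,1]]
  ]
}}

```text
clock: 2.28
tcp_pos: [0.5533, 0.0044, 0.1615]
orientation: [-0.083, -0.7, -0.084, 0.705]
wrist_force: [-0.3, 0.2, -0.6]
finger_gap: 0.0853
```

```bash
python3 - <<'E'
from h import *
import pickle
st=show();im=env.read_camera("wrist");cv2.imwrite("pics/w2.png",im[:,:,::-1]);pickle.dump(wristcam(st),open("w2.pkl","wb"))
E
```

```text
t 2.2833 tcp [0.5533 0.0044 0.1615] q [-0.1371  0.3076 -0.135   1.1358 -0.0001  2.7676] F [-0.3396  0.151  -0.556 ] gap 0.0853
yaw_y deg -76.42706552263027 tilt [-0.0076  0.0009 -1.    ]
```

View pics/w2.png

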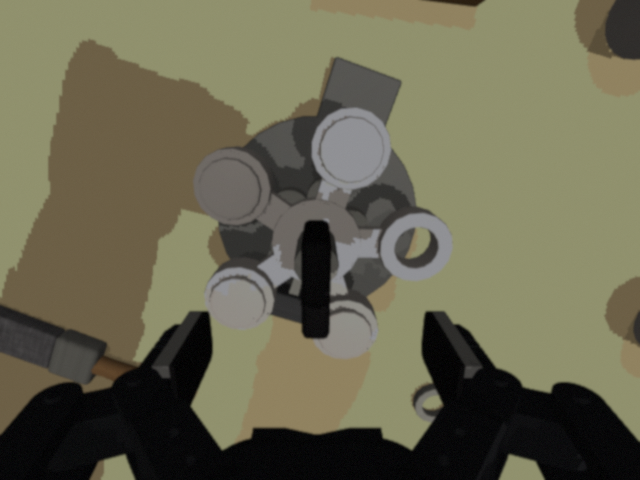

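```bash
python3 - <<'E'
from h import *
import pickle
st=show()
w=pickle.load(open("w2.pkl","rb"));w1=pickle.load(open("w1.pkl","rb"))
im=cv2.imread("pics/w2.png"); m=(im.max(2)<40).astype(np.uint8); m[:, :290]=0;m[:,345:]=0;m[:200]=0;m[345:]=0
ys,xs=np.nonzero(m);print(xs.min(),xs.max(),ys.min(),ys.max())
for r in range(215,345,10):
    c=np.nonzero(m[r])[0]
    if len(c):print(r,c.min(),c.max(),im[r,316])
a=onplane(w,(302,333),.147);b=onplane(w,(330,333),.147);print(a,b,(a+b)/2,np.linalg.norm(a-b))
c=(a+b)/2
print("centre",c[:2]+.026*np.array([np.cos(np.radians(13.4)),np.sin(np.radians(13.4))]))
for q in [(351,147),(233,185),(238,302),(345,330)]: print(onplane(w,q,.087))
todo((.556,.006,.116),-76.6)
E
```

```text
t 2.3333 tcp [0.5536 0.0044 0.1619] q [-0.137   0.3081 -0.1334  1.1371 -0.0001  2.7679] F [-1.1232  0.5461 -1.387 ] gap 0.0853
yaw_y deg -76.43747849561166 tilt [-0.0078  0.001  -1.    ]
290 334 221 337
225 305 327 [5 3 4]
235 302 331 [6 5 5]
245 299 333 [5 4 5]
255 302 330 [9 7 9]
265 302 330 [ 9  8 12]
275 302 329 [6 7 7]
285 302 328 [5 5 6]
295 290 328 [11  9 11]
305 300 328 [6 6 7]
315 301 328 [16 18 18]
325 303 327 [14 12 12]
335 305 326 [14 12 12]
[0.5331 0.0073 0.147 ] [ 0.5364 -0.0061  0.147 ] [0.5348 0.0006 0.147 ] 0.013780269789351473
centre [0.5601 0.0066]
[0.6217 0.0011 0.087 ]
[0.5842 0.0634 0.087 ]
[0.5082 0.0475 0.087 ]
[ 0.5044 -0.0268  0.087 ]
shift cm [ 4.5865 -0.0836 -0.307 ] rot deg [0.1631 0.4212 0.1582]
```

Emit:
{"name": "drive_tool", "arguments": {
  "plan": [
    [[2.0,-0.05,-0.4,0,0.4,0,1],[1.5,-0.05,0,0,0,0,1],[1.1,0,0,0,0,0,1],[0,0,0,0,0,0,0.5],[0,0,0,0,0,0,0.3]]
  ],
  "squeeze": 25
}}

```text
clock: 2.75
tcp_pos: [0.5613, 0.0061, 0.1215]
orientation: [0.083, 0.705, 0.084, -0.699]
wrist_force: [1.2, -0.2, 0.2]
finger_gap: 0.0641
```

```bash
python3 - <<'E'
from h import *
import pickle
st=show();todo((.557,.0065,.116),-76.6)
im=env.read_camera("wrist");cv2.imwrite("pics/w3.png",im[:,:,::-1])
E
```

```text
t 2.75 tcp [0.5613 0.0061 0.1215] q [-0.1335  0.3368 -0.1968  1.0298  0.0024  2.7715] F [ 1.2111 -0.1787  0.2107] gap 0.0641
yaw_y deg -76.44236011571024 tilt [ 0.0076  0.0014 -1.    ]
shift cm [ 0.5434 -0.144   0.4092] rot deg [ 0.1577 -0.4442 -0.0261]
```

View pics/w3.png

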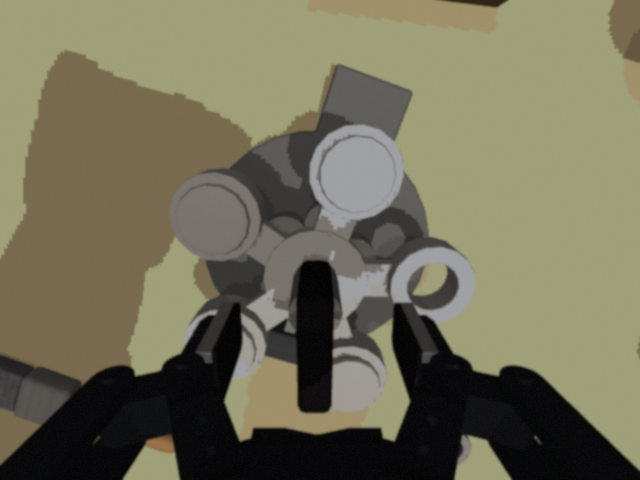

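Emit:
{"name": "drive_tool", "arguments": {
  "plan": [
    [[0.5,-0.05,0.35,0,-0.4,0,0.3],[0,0,0,0,0,0,0.1],[0,0,0,0,0,0,0],[0,0,0,0,0,0,0],[0,0,0,0,0,0,0]]
  ],
  "squeeze": 25
}}

```text
clock: 3.22
tcp_pos: [0.5572, 0.006, 0.1158]
orientation: [0.083, 0.702, 0.083, -0.702]
wrist_force: [-1.1, 0.4, 3.2]
finger_gap: 0.0134
```

Emit:
{"name": "drive_tool", "arguments": {
  "plan": [
    [[0,0,0,0,0,0,0],[0,0,0,0,0,0,0],[0,0,0,0,0,0,0],[0,0,0,0,0,0,0],[0,0,0,0,0,0,0]]
  ],
  "squeeze": 25
}}

```text
clock: 3.63
tcp_pos: [0.5573, 0.006, 0.1158]
orientation: [0.083, 0.702, 0.083, -0.702]
wrist_force: [-1.4, -0.3, 5.0]
finger_gap: 0.0136
```

```bash
python3 - <<'E'
from h import *
st=show();todo((.557,.0065,.116),-76.6);print(st['ft_torque'])
E
```

```text
t 3.6333 tcp [0.5573 0.006  0.1158] q [-0.1333  0.3394 -0.2079  1.0228 -0.0001  2.7719] F [-1.4238 -0.3489  4.9862] gap 0.0136
yaw_y deg -76.45674596832036 tilt [ 0.0007 -0.0002 -1.    ]
shift cm [-0.0193 -0.0575  0.016 ] rot deg [ 0.1433 -0.0369 -0.0191]
[ 0.0976  0.3639 -0.0639]
```

Emit:
{"name": "drive_tool", "arguments": {
  "plan": [
    [[0,0,0,-6,0,0,0],[0,0,0,-6,0,0,0],[0,0,0,-6,0,0,0],[0,0,0,-6,0,0,0],[0,0,0,-6,0,0,0]]
  ]
}}

```text
clock: 4.05
tcp_pos: [0.5569, 0.0068, 0.1158]
orientation: [0.264, 0.656, 0.265, -0.656]
wrist_force: [-3.0, 3.4, 6.8]
finger_gap: 0.0135
```

Emit:
{"name": "drive_tool", "arguments": {
  "plan": [
    [[0,0,0,-6,0,0,0],[0,0,0,-6,0,0,0],[0,0,0,-6,0,0,0],[0,0,0,-6,0,0,0],[0,0,0,-6,0,0,0]]
  ]
}}

```text
clock: 4.47
tcp_pos: [0.5561, 0.0072, 0.1158]
orientation: [0.424, 0.565, 0.426, -0.565]
wrist_force: [-5.8, 4.3, 8.0]
finger_gap: 0.0133
```

Emit:
{"name": "drive_tool", "arguments": {
  "plan": [
    [[0,0,0,-6,0,0,0],[0,0,0,-5,0,0,0],[0,0,0,-1,0,0,0],[0,0,0,0,0,0,0],[0,0,0,0,0,0,0]]
  ]
}}

```text
clock: 4.88
tcp_pos: [0.5558, 0.0073, 0.1158]
orientation: [0.479, 0.519, 0.481, -0.519]
wrist_force: [-5.9, 3.9, 9.5]
finger_gap: 0.0134
```

```bash
python3 - <<'E'
from h import *
st=show();print(st['ft_torque'])
im=env.read_camera("top");cv2.imwrite("pics/t1.png",im[:,:,::-1])
im=env.read_camera("wrist");cv2.imwrite("pics/w4.png",im[:,:,::-1])
im=cv2.imread("pics/t1.png");cv2.imwrite("pics/t1z.png",cv2.resize(im[165:280,125:345],None,fx=3.6,fy=3.6,interpolation=cv2.INTER_CUBIC))
E
```

```text
t 4.8833 tcp [0.5558 0.0073 0.1158] q [-0.1323  0.3387 -0.2089  1.0252  0.0018  1.5153] F [-5.9482  3.9092  9.4791] gap 0.0134
yaw_y deg -4.401930533687856 tilt [-0.0017  0.0021 -1.    ]
[ 0.6953  0.9795 -0.0834]
```

View pics/t1z.png

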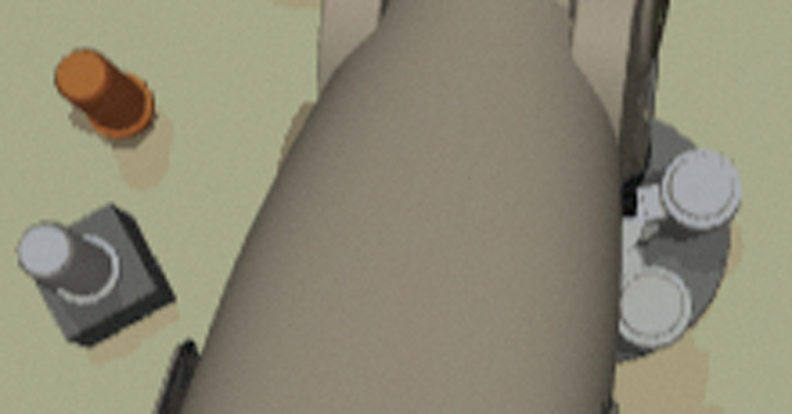

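View pics/w4.png

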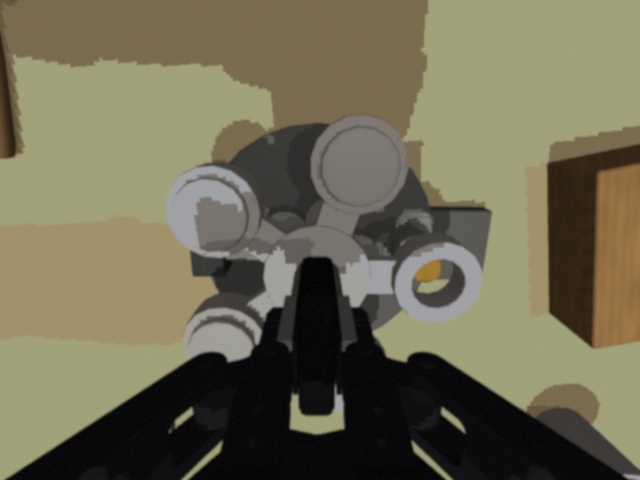

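Emit:
{"name": "drive_tool", "arguments": {
  "plan": [
    [[0,0,0,0,0,0,0.5],[0,0,0,0,0,0,0.5],[0,0,0,0,0,0,0.5],[-2,0,0,0,0,0,0.5],[-3,0,0,0,0,0,0.5]]
  ]
}}

```text
clock: 5.4
tcp_pos: [0.5549, 0.0061, 0.1624]
orientation: [-0.478, -0.517, -0.482, 0.521]
wrist_force: [0.9, 0.8, -0.2]
finger_gap: 0.0423
```

```bash
python3 - <<'E'
from h import *
import pickle
st=show();todo((.556,.0065,.25),-4.5)
im=env.read_camera("wrist");cv2.imwrite("pics/w5.png",im[:,:,::-1]);pickle.dump(wristcam(st),open("w5.pkl","wb"))
E
```

```text
t 5.4 tcp [0.5549 0.0061 0.1624] q [-0.1336  0.3095 -0.1302  1.138  -0.0003  1.5152] F [ 0.9177  0.8005 -0.2167] gap 0.0423
yaw_y deg -4.46759008430465 tilt [-0.0068  0.0006 -1.    ]
shift cm [-8.7618  0.0508 -0.0525] rot deg [ 0.0324 -0.0063  0.3942]
```

View pics/w5.png

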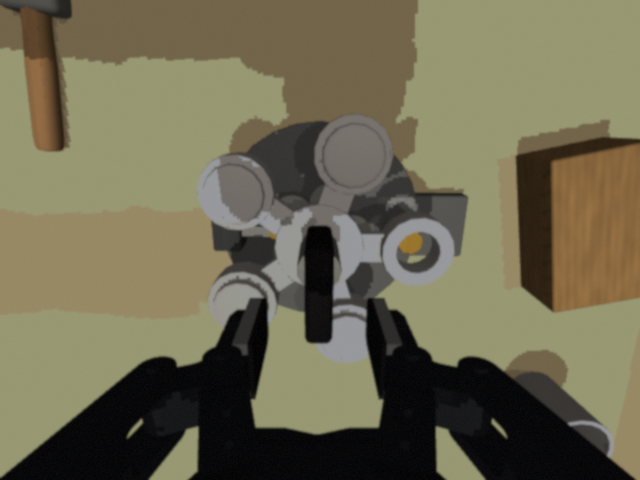

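Emit:
{"name": "drive_tool", "arguments": {
  "plan": [
    [[-4,0,0,0,0,0,0.6],[-4,0,-1,0,0,0.4,0.8],[-0.8,-0.7,-4,0,0,0,1],[0,-0.7,-4,0,0,0,1],[0,-0.7,-4,0,0,0,1]]
  ]
}}

```text
clock: 5.87
tcp_pos: [0.5474, 0.138, 0.2546]
orientation: [0.482, 0.522, 0.477, -0.517]
wrist_force: [0.1, 0.1, -0.5]
finger_gap: 0.0853
```

Emit:
{"name": "drive_tool", "arguments": {
  "plan": [
    [[0,-0.7,-4,0,0,0,1],[0,-0.7,-4,0,0,0,1],[0,-0.7,-4,0,0,0,1],[0,-0.7,-4,0,0,0,1],[0,-0.7,-1.5,0,0,0,1]]
  ]
}}

```text
clock: 6.28
tcp_pos: [0.5247, 0.3191, 0.2521]
orientation: [0.483, 0.52, 0.48, -0.516]
wrist_force: [-1.0, -0.9, 0.3]
finger_gap: 0.0854
```

Emit:
{"name": "drive_tool", "arguments": {
  "plan": [
    [[0,0,0,-6.9,0,0,1],[0,0,0,-6.9,0,0,1],[0,0,0,-6.9,0,0,1],[0,0,0,-6.9,0,0,1],[0,0,0,-6.9,0,0,1]]
  ]
}}

```text
clock: 6.7
tcp_pos: [0.5252, 0.3146, 0.2524]
orientation: [0.616, 0.352, 0.611, -0.35]
wrist_force: [0.1, -0.0, 0.2]
finger_gap: 0.0855
```

Emit:
{"name": "drive_tool", "arguments": {
  "plan": [
    [[0,0,0,-6.9,0,0,1],[0,0,0,-6.9,0,0,1],[0,0,0,-6.9,0,0,1],[0,0,0,-6.9,0,0,1],[0,0,0,-6.9,0,0,1]]
  ]
}}

```text
clock: 7.12
tcp_pos: [0.5253, 0.3144, 0.2524]
orientation: [0.693, 0.154, 0.688, -0.153]
wrist_force: [0.3, 0.6, -0.4]
finger_gap: 0.0855
```

Emit:
{"name": "drive_tool", "arguments": {
  "plan": [
    [[0,0,0,-6.9,0,0,1],[0,0,0,-6.9,0,0,1],[0,0,0,-6.9,0,0,1],[0,0,0,0,0,0,1],[0,0,0,0,0,0,1]]
  ]
}}

```text
clock: 7.53
tcp_pos: [0.5252, 0.3144, 0.2526]
orientation: [0.709, 0.03, 0.704, -0.031]
wrist_force: [-0.6, 0.0, -0.6]
finger_gap: 0.0856
```

```bash
python3 - <<'E'
from h import *
import pickle
st=show();todo((.523,.314,.25),85.5)
im=env.read_camera("wrist");cv2.imwrite("pics/w6.png",im[:,:,::-1]);pickle.dump(wristcam(st),open("w6.pkl","wb"))
im=env.read_camera("top");cv2.imwrite("pics/t2.png",im[:,:,::-1])
cv2.imwrite("pics/t2z.png",cv2.resize(im[165:280,125:345,::-1],None,fx=3.6,fy=3.6,interpolation=cv2.INTER_CUBIC))
E
```

```text
t 7.5333 tcp [0.5252 0.3144 0.2526] q [ 0.41    0.3785  0.1908  1.377  -0.0035  0.4966] F [-0.5545  0.018  -0.6242] gap 0.0856
yaw_y deg 85.04281698740839 tilt [ 0.007  -0.0007 -1.    ]
shift cm [ 0.255  -0.0573 -0.2156] rot deg [-0.4572  0.4043  0.0079]
```

View pics/w6.png

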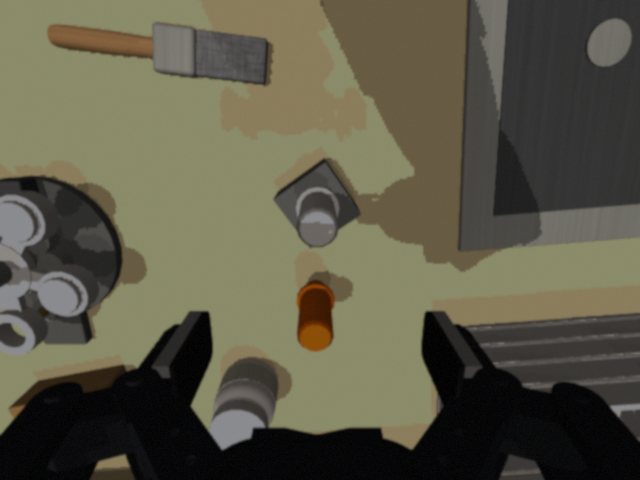

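View pics/t2z.png

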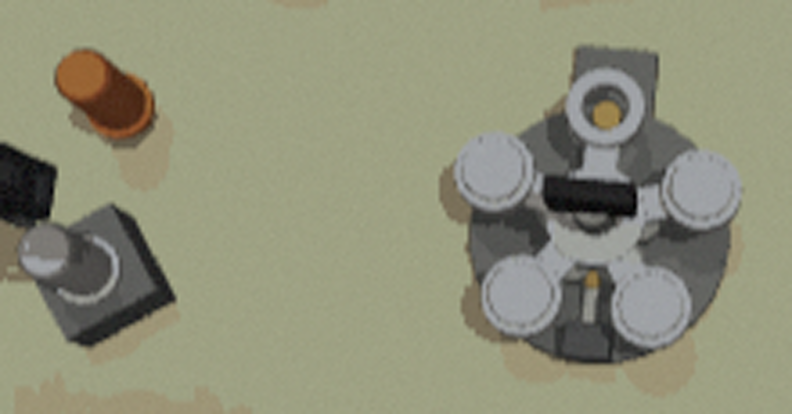

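```bash
python3 - <<'E'
from h import *
im=cv2.imread("pics/w6.png")
cv2.imwrite("pics/w6z.png",cv2.resize(im[150:260,265:370],None,fx=5,fy=5,interpolation=cv2.INTER_CUBIC))
E
```

```text
(no output)
```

View pics/w6z.png

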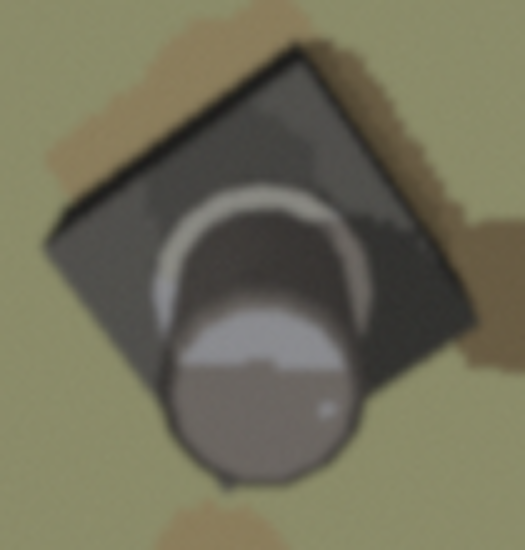

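```bash
python3 - <<'E'
from h import *
import pickle
w=pickle.load(open("w6.pkl","rb"));t=fixcam("top");s=fixcam("side")
k=lambda u,v:(265+(u+.5)/5-.5,150+(v+.5)/5-.5)
f=lambda u,v:(125+(u+.5)/3.6-.5,165+(v+.5)/3.6-.5)
g=lambda u,v:(220+(u+.5)/3.3-.5,220+(v+.5)/3.3-.5)
print("top",onplane(w,k(266,397),.121),"collar",onplane(w,k(262,293),.051))
print(tri([(w,k(266,397)),(t,f(46,250)),(s,g(286,415))]))
print(tri([(w,k(266,397)),(t,f(46,250))]))
# stand corners top z=.045
c=[onplane(w,k(*q),.045) for q in [(298,62),(45,243),(476,322)]];print(c,(c[1]+c[2])/2)
todo((.525,.315,.15),85.5)
E
```

```text
top [0.5247 0.3155 0.121 ] collar [0.5245 0.3149 0.051 ]
(array([0.5236, 0.3135, 0.1216]), [np.float64(0.0022458394834720084), np.float64(0.0016919370414365225), np.float64(0.001147328942282099)])
(array([0.526 , 0.3151, 0.1134]), [np.float64(0.0009639652660329425), np.float64(0.0009639652660329889)])
[array([0.4822, 0.3254, 0.045 ]), array([0.5124, 0.2738, 0.045 ]), array([0.5353, 0.3563, 0.045 ])] [0.5238 0.315  0.045 ]
shift cm [10.2647  0.0611 -0.0836] rot deg [-0.4211  0.3995  0.0067]
```

Emit:
{"name": "drive_tool", "arguments": {
  "plan": [
    [[3.5,0.05,-0.1,-0.4,0.4,0,1],[4,0,0,0,0,0,1],[4,0,0,0,0,0,1],[3,0,0,0,0,0,1],[1.5,0,0,0,0,0,1]]
  ]
}}

```text
clock: 8.05
tcp_pos: [0.5216, 0.3138, 0.088]
orientation: [0.705, 0.027, 0.709, -0.029]
wrist_force: [-0.8, -1.1, 1.0]
finger_gap: 0.0855
```

Emit:
{"name": "drive_tool", "arguments": {
  "plan": [
    [[1.0,0,0,0,0,0,1],[0.5,0,0,0,0,0,1],[0,0,0,0,0,0,1],[0,0,0,0,0,0,1],[0,0,0,0,0,0,0.6]]
  ]
}}

```text
clock: 8.47
tcp_pos: [0.5255, 0.3156, 0.0796]
orientation: [0.708, 0.027, 0.706, -0.027]
wrist_force: [0.4, 0.3, 0.4]
finger_gap: 0.0754
```

```bash
python3 - <<'E'
from h import *
import pickle
st=show();todo((.5245,.315,.075),85.5)
im=env.read_camera("wrist");cv2.imwrite("pics/w7.png",im[:,:,::-1]);pickle.dump(wristcam(st),open("w7.pkl","wb"))
E
```

```text
t 8.4667 tcp [0.5255 0.3156 0.0796] q [ 0.4099  0.4652 -0.1106  0.9919 -0.0001  0.4863] F [0.3501 0.3236 0.4208] gap 0.0754
yaw_y deg 85.62724605414772 tilt [ 0.0029  0.0012 -1.    ]
shift cm [ 0.457  -0.0629 -0.0945] rot deg [ 0.1271  0.1602 -0.08  ]
```

View pics/w7.png

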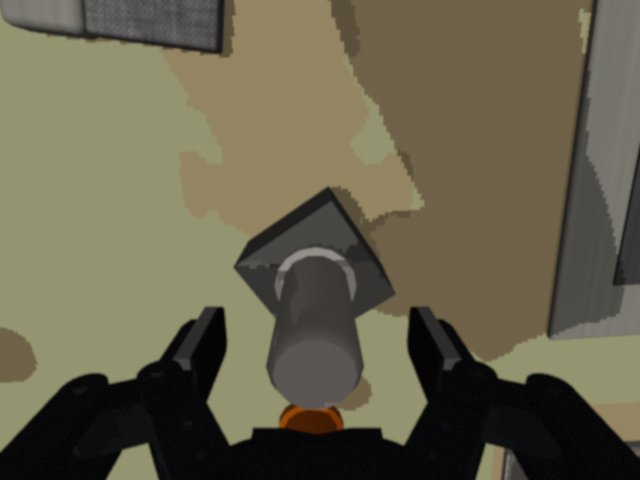

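```bash
python3 - <<'E'
from h import *
import pickle
w=pickle.load(open("w7.pkl","rb"))
print(onplane(w,(315.3,366.5),.121), onplane(w,(315.5,288),.051))
E
```

```text
[0.5207 0.3157 0.121 ] [0.5258 0.3152 0.051 ]
```

Emit:
{"name": "drive_tool", "arguments": {
  "plan": [
    [[0.3,0,-0.1,0,0.1,0,0.4],[0,0,0,0,0,0,0],[0,0,0,0,0,0,0],[0,0,0,0,0,0,0],[0,0,0,0,0,0,0]]
  ],
  "squeeze": 60
}}

```text
clock: 8.93
tcp_pos: [0.5235, 0.315, 0.0754]
orientation: [0.706, 0.027, 0.707, -0.027]
wrist_force: [-0.1, -0.5, 3.7]
finger_gap: 0.0326
```

Emit:
{"name": "drive_tool", "arguments": {
  "plan": [
    [[0,0,0,0,0,0,0],[0,0,0,0,0,0,0],[0,0,0,0,0,0,0],[0,0,0,0,0,0,0],[0,0,0,0,0,0,0]]
  ],
  "squeeze": 60
}}

```text
clock: 9.35
tcp_pos: [0.5234, 0.315, 0.0754]
orientation: [0.706, 0.027, 0.707, -0.027]
wrist_force: [-1.2, -1.6, 5.3]
finger_gap: 0.0327
```

```bash
python3 - <<'E'
from h import *
st=show();print(st['ft_torque'])
E
```

```text
t 9.35 tcp [0.5234 0.315  0.0754] q [ 0.4102  0.4682 -0.117   0.9865  0.0005  0.4863] F [-1.2198 -1.5709  5.302 ] gap 0.0327
yaw_y deg 85.63989721791796 tilt [-0.001   0.0001 -1.    ]
[-0.2478  0.2474  0.0449]
```

Emit:
{"name": "drive_tool", "arguments": {
  "plan": [
    [[-0.5,0,0,0,0,0,0],[-0.8,0,0,0,0,0,0],[-0.8,0,0,0,0,0,0],[-0.8,0,0,0,0,0,0],[-0.8,0,0,0,0,0,0]]
  ]
}}

```text
clock: 9.77
tcp_pos: [0.5234, 0.3152, 0.1127]
orientation: [0.706, 0.027, 0.707, -0.027]
wrist_force: [-0.1, 0.0, -2.1]
finger_gap: 0.0327
```

Emit:
{"name": "drive_tool", "arguments": {
  "plan": [
    [[-1.5,0,0,0,0,0,0],[-2,0,0,0,0,0,0],[-2,0,0,0,0,0,0],[-2,0,0,0,0,0,0],[-1,0,0,0,0,0,0]]
  ]
}}

```text
clock: 10.18
tcp_pos: [0.5245, 0.3156, 0.2003]
orientation: [0.707, 0.027, 0.706, -0.026]
wrist_force: [0.1, 0.3, -2.2]
finger_gap: 0.033
```

```bash
python3 - <<'E'
from h import *
st=show();print(st['ft_torque']);todo((.62,.0013,.20),85.5)
im=env.read_camera("wrist");cv2.imwrite("pics/w8.png",im[:,:,::-1])
im=env.read_camera("side");cv2.imwrite("pics/s2.png",im[:,:,::-1])
E
```

```text
t 10.1833 tcp [0.5245 0.3156 0.2003] q [0.4102 0.393  0.085  1.2601 0.0008 0.4861] F [ 0.0956  0.283  -2.1802] gap 0.033
yaw_y deg 85.6488389154789 tilt [ 0.0021  0.0018 -1.    ]
[ 0.0144 -0.0557  0.0257]
shift cm [ -0.0055 -30.6106  11.9089] rot deg [ 0.1487  0.1123 -0.1102]
```

View pics/w8.png

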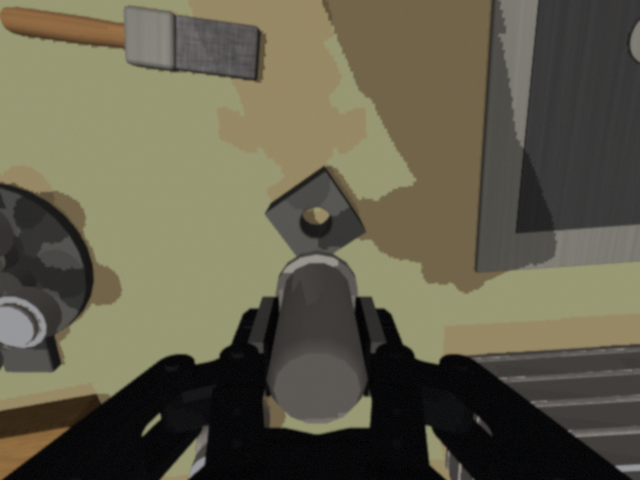

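View pics/s2.png

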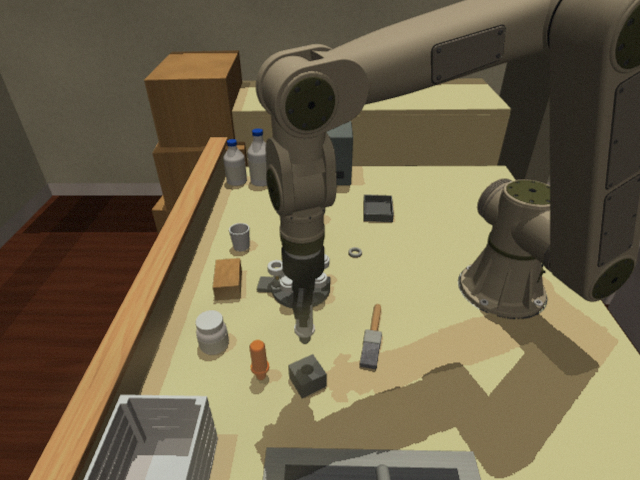

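Emit:
{"name": "drive_tool", "arguments": {
  "plan": [
    [[0,-2,0.8,0,0,0,0],[0,-3.4,1.3,0,0,0,0],[0,-3.4,1.3,0,0,0,0],[0,-3.4,1.3,0,0,0,0],[0,-3.4,1.3,0,0,0,0]]
  ]
}}

```text
clock: 10.7
tcp_pos: [0.5708, 0.1536, 0.1952]
orientation: [0.705, 0.026, 0.708, -0.027]
wrist_force: [1.1, 0.1, -1.5]
finger_gap: 0.0327
```

Emit:
{"name": "drive_tool", "arguments": {
  "plan": [
    [[0,-3.4,1.3,0,0,0,0],[0,-3.4,1.3,0,0,0,0],[0,-3.4,1.3,0,0,0,0],[0,-3,1.2,0,0,0,0],[0,-1.8,0.8,0,0,0,0]]
  ]
}}

```text
clock: 11.12
tcp_pos: [0.6189, -0.0026, 0.1949]
orientation: [0.705, 0.028, 0.708, -0.028]
wrist_force: [0.7, 0.2, -1.8]
finger_gap: 0.0324
```

Emit:
{"name": "drive_tool", "arguments": {
  "plan": [
    [[0,0,0,0,0,0,0],[0,0,0,0,0,0,0],[0,0,0,0,0,0,0],[0,0,0,0,0,0,0],[0,0,0,0,0,0,0]]
  ]
}}

```text
clock: 11.53
tcp_pos: [0.6184, 0.0022, 0.1964]
orientation: [0.706, 0.026, 0.707, -0.026]
wrist_force: [0.0, 0.1, -1.7]
finger_gap: 0.0327
```

```bash
python3 - <<'E'
from h import *
import pickle
st=show();todo((.62,.0013,.18),85.5)
im=env.read_camera("wrist");cv2.imwrite("pics/w9.png",im[:,:,::-1]);pickle.dump(wristcam(st),open("w9.pkl","wb"))
im=env.read_camera("side");cv2.imwrite("pics/s3.png",cv2.resize(im[200:360,220:380,::-1],None,fx=3.7,fy=3.7,interpolation=cv2.INTER_CUBIC))
E
```

```text
t 11.5333 tcp [0.6184 0.0022 0.1964] q [-0.1261  0.411   0.1024  1.2646 -0.     -0.0519] F [ 0.0104  0.1014 -1.6543] gap 0.0327
yaw_y deg 85.74680082606564 tilt [-0.0023  0.0003 -1.    ]
shift cm [ 1.6419 -0.0799  0.1746] rot deg [ 0.2468 -0.1346 -0.0061]
```

View pics/w9.png

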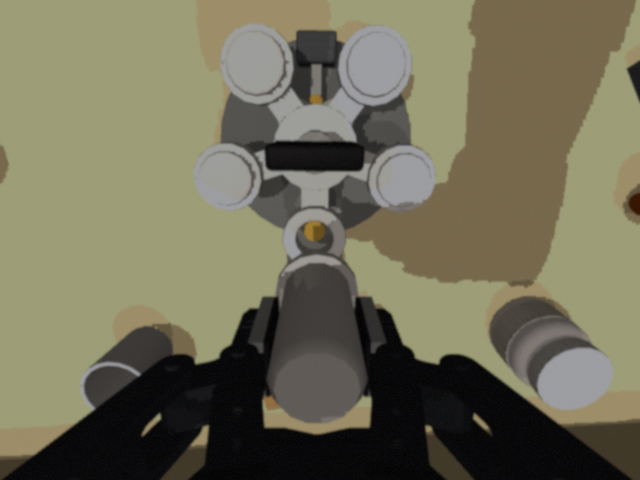

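View pics/s3.png

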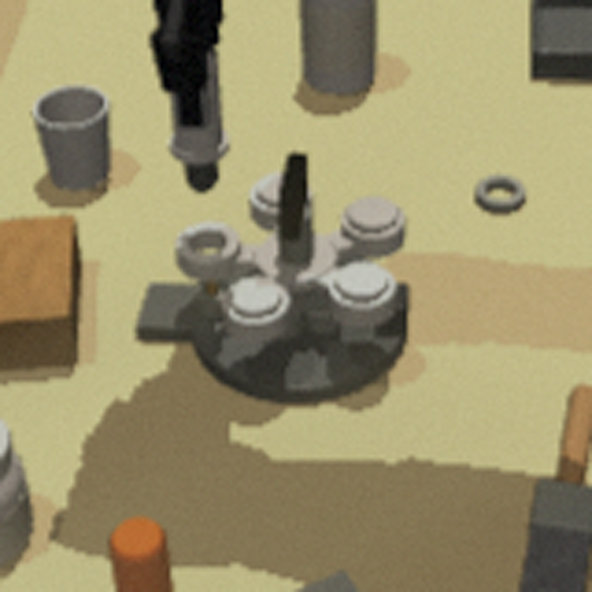

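```bash
python3 - <<'E'
from h import *
im=cv2.imread("pics/w9.png")
cv2.imwrite("pics/w9z.png",cv2.resize(im[10:310,185:445],None,fx=2,fy=2,interpolation=cv2.INTER_CUBIC))
cv2.imwrite("pics/w9y.png",cv2.resize(im[195:305,260:370],None,fx=5,fy=5,interpolation=cv2.INTER_CUBIC))
E
```

```text
(no output)
```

View pics/w9z.png

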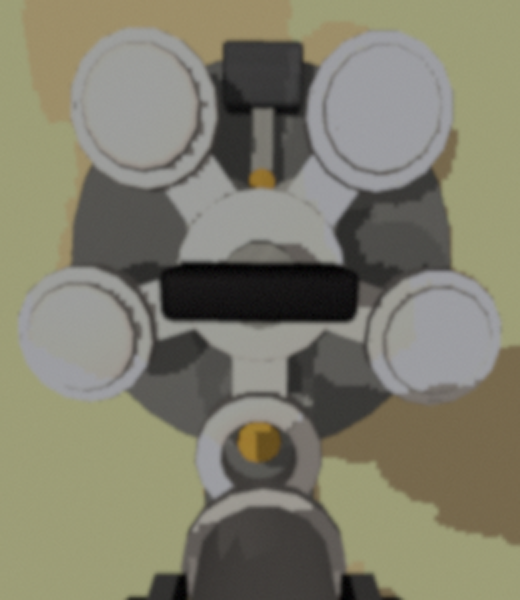

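View pics/w9y.png

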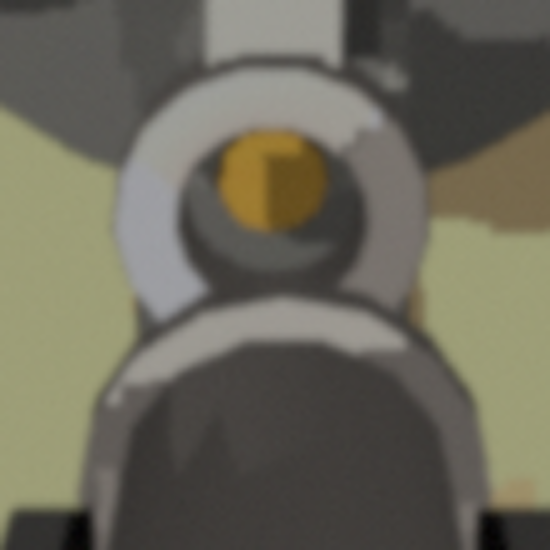

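```bash
python3 - <<'E'
from h import *
import pickle
w=pickle.load(open("w9.pkl","rb"))
k=lambda u,v:(185+(u+.5)/2-.5,10+(v+.5)/2-.5)
y=lambda u,v:(260+(u+.5)/5-.5,195+(v+.5)/5-.5)
P=[onplane(w,k(*q),.08) for q in [(144,108),(380,110),(86,334),(434,336)]]
P.append(onplane(w,y(271.5,217),.08))
P=np.array(P);print(P)
A=np.c_[2*P[:,:2],np.ones(5)];b=(P[:,:2]**2).sum(1)
x=np.linalg.lstsq(A,b,rcond=None)[0];c=x[:2];print("axis",c,"r",np.sqrt(x[2]+c@c))
for p in P: print(np.degrees(np.arctan2(p[1]-c[1],p[0]-c[0])))
print("mean axis",P[:,:2].mean(0))
print("collar",onplane(w,y(287.5,497),.172))
print("plunger",onplane(w,y(274,180),.058))
E
```

```text
[[ 0.4992 -0.0274  0.08  ]
 [ 0.5054  0.0483  0.08  ]
 [ 0.5695 -0.0567  0.08  ]
 [ 0.5792  0.0655  0.08  ]
 [ 0.619   0.0003  0.08  ]]
axis [0.5545 0.006 ] r 0.06459029998907505
-148.8422370448162
139.2506119297992
-76.56486672290652
67.4122809302577
-5.030314044850424
mean axis [0.5545 0.006 ]
collar [0.62   0.0026 0.172 ]
plunger [0.6197 0.0005 0.058 ]
```

Emit:
{"name": "drive_tool", "arguments": {
  "plan": [
    [[0,-0.15,0,0,0,0,0],[1.2,0,0,0,0,0,0],[1.2,0,0,0,0,0,0],[1.2,0,0,0,0,0,0],[0.8,0,0,0,0,0,0]]
  ]
}}

```text
clock: 12.05
tcp_pos: [0.6182, -0.0002, 0.1516]
orientation: [0.706, 0.027, 0.708, -0.027]
wrist_force: [-0.1, 0.1, -2.2]
finger_gap: 0.0324
```

Emit:
{"name": "drive_tool", "arguments": {
  "plan": [
    [[0,0,0,0,0,0,0],[0,0,0,0,0,0,0],[0,0,0,0,0,0,0],[0,0,0,0,0,0,0],[0,0,0,0,0,0,0]]
  ]
}}

```text
clock: 12.47
tcp_pos: [0.6192, -0.0007, 0.1535]
orientation: [0.707, 0.027, 0.707, -0.027]
wrist_force: [-0.1, 0.7, -2.6]
finger_gap: 0.0325
```

```bash
python3 - <<'E'
from h import *
import pickle
st=show();todo((.6185,.0005,.15),85.5)
im=env.read_camera("wrist");cv2.imwrite("pics/w10.png",cv2.resize(im[195:305,260:370,::-1],None,fx=5,fy=5,interpolation=cv2.INTER_CUBIC));pickle.dump(wristcam(st),open("w10.pkl","wb"))
im=env.read_camera("side");cv2.imwrite("pics/s4.png",cv2.resize(im[200:310,240:350,::-1],None,fx=5,fy=5,interpolation=cv2.INTER_CUBIC))
E
```

```text
t 12.4667 tcp [ 0.6192 -0.0007  0.1535] q [-0.1305  0.4294  0.0241  1.1656 -0.0002 -0.0546] F [-0.1256  0.7206 -2.5864] gap 0.0325
yaw_y deg 85.64672356444808 tilt [-0.0002 -0.0002 -1.    ]
shift cm [ 0.3536  0.1104 -0.0798] rot deg [ 0.1467 -0.0109  0.0105]
```

View pics/w10.png

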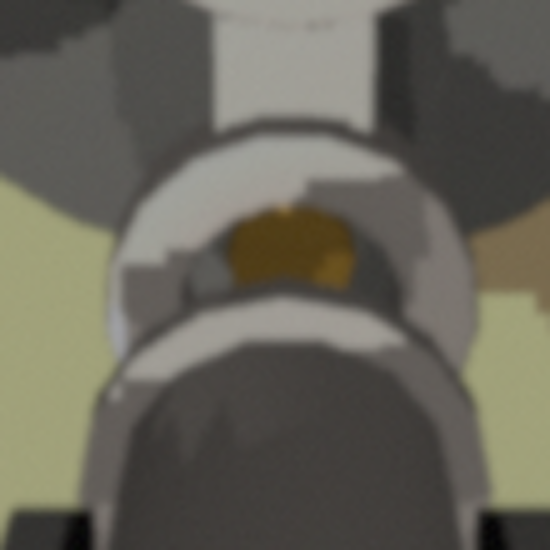

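View pics/s4.png

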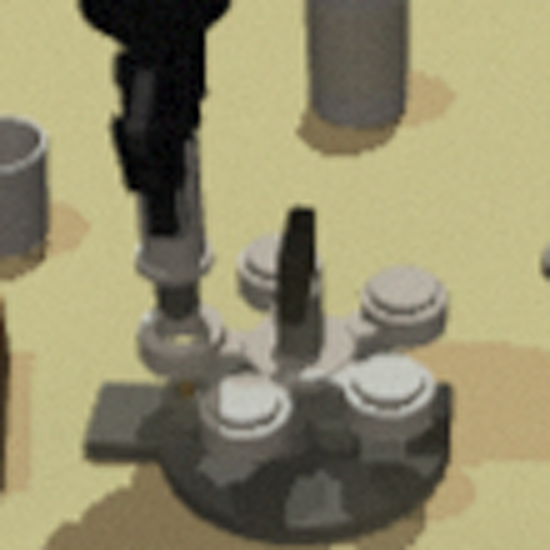

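```bash
python3 - <<'E'
from h import *
s=fixcam("side")
for p in [(.62,-.0005,.096),(.6193,.0007,.08),(.6193,.0007,.129)]:
    q=proj(s,np.array(p));print((q-[240,200])*5)
E
```

```text
[174.585  302.6011]
[177.6603 327.0607]
[171.4587 255.2664]
```

Emit:
{"name": "drive_tool", "arguments": {
  "plan": [
    [[0,0.08,-0.05,0,0,0,0],[0.6,0,0,0,0,0,0],[0.6,0,0,0,0,0,0],[0.6,0,0,0,0,0,0],[0,0,0,0,0,0,0]]
  ],
  "squeeze": 80
}}

```text
clock: 12.98
tcp_pos: [0.617, 0.0004, 0.1325]
orientation: [0.705, 0.027, 0.708, -0.027]
wrist_force: [-0.6, -0.5, -2.1]
finger_gap: 0.0326
```

Emit:
{"name": "drive_tool", "arguments": {
  "plan": [
    [[0.5,0,0,0,0,0,0],[0.5,0,0,0,0,0,0],[0,0,0,0,0,0,0],[0,0,0,0,0,0,0],[0,0,0,0,0,0,0]]
  ]
}}

```text
clock: 13.4
tcp_pos: [0.6182, 0.0002, 0.1247]
orientation: [0.706, 0.027, 0.707, -0.027]
wrist_force: [0.3, 0.3, -2.4]
finger_gap: 0.0323
```

```bash
python3 - <<'E'
from h import *
st=show();todo((.6185,.0005,.1104),85.5)
im=env.read_camera("side");cv2.imwrite("pics/s5.png",cv2.resize(im[200:310,240:350,::-1],None,fx=5,fy=5,interpolation=cv2.INTER_CUBIC))
E
```

```text
t 13.4 tcp [0.6182 0.0002 0.1247] q [-0.1293  0.4455 -0.024   1.1029 -0.0002 -0.0533] F [ 0.3411  0.2802 -2.4467] gap 0.0323
yaw_y deg 85.64237549781993 tilt [-0.0017  0.0001 -1.    ]
shift cm [1.4291 0.0297 0.0285] rot deg [ 0.1424 -0.0963  0.0045]
```

View pics/s5.png

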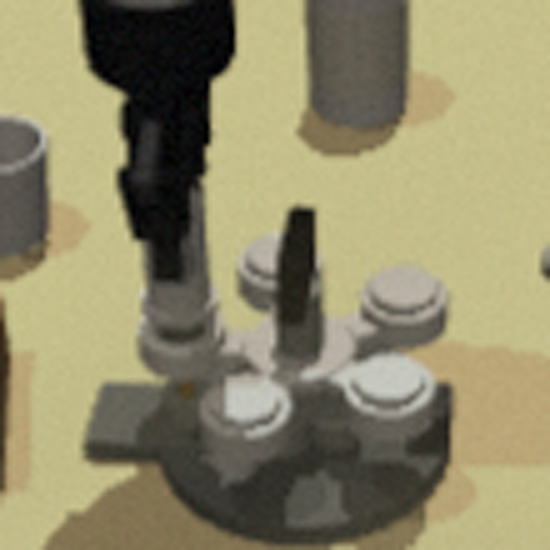

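Emit:
{"name": "drive_tool", "arguments": {
  "plan": [
    [[0.3,0.02,0.02,0,0,0,0],[0.2,0,0,0,0,0,0],[0.2,0,0,0,0,0,0],[0,0,0,0,0,0,0],[0,0,0,0,0,0,0]]
  ]
}}

```text
clock: 13.87
tcp_pos: [0.6191, 0.0003, 0.1186]
orientation: [0.707, 0.027, 0.707, -0.027]
wrist_force: [-0.1, 0.2, 5.7]
finger_gap: 0.0322
```

Emit:
{"name": "drive_tool", "arguments": {
  "plan": [
    [[0.2,0,0,0,0,0,0],[0.2,0,0,0,0,0,0],[0.1,0,0,0,0,0,0],[0,0,0,0,0,0,0],[0,0,0,0,0,0,0]]
  ]
}}

```text
clock: 14.28
tcp_pos: [0.6192, 0.0003, 0.1141]
orientation: [0.707, 0.027, 0.706, -0.027]
wrist_force: [-0.6, -0.4, 8.0]
finger_gap: 0.0324
```

```bash
python3 - <<'E'
from h import *
st=show();todo((.6185,.0005,.1104),85.5)
E
```

```text
t 14.2833 tcp [0.6192 0.0003 0.1141] q [-0.1289  0.4523 -0.0405  1.0772 -0.0002 -0.0529] F [-0.6052 -0.4157  8.0252] gap 0.0324
yaw_y deg 85.64559773740596 tilt [ 0.0007 -0.0003 -1.    ]
shift cm [ 0.3716  0.0128 -0.0702] rot deg [0.1456 0.0428 0.0143]
```

Emit:
{"name": "drive_tool", "arguments": {
  "plan": [
    [[0.2,0,0,0,0,0,0],[0.15,0,0,0,0,0,0],[0,0,0,0,0,0,0],[0,0,0,0,0,0,0],[0,0,0,0,0,0,0]]
  ]
}}

```text
clock: 14.7
tcp_pos: [0.6193, 0.0003, 0.1111]
orientation: [0.707, 0.027, 0.706, -0.027]
wrist_force: [-2.1, -0.2, 9.9]
finger_gap: 0.032
```

Emit:
{"name": "drive_tool", "arguments": {
  "plan": [
    [[0.1,0,0,0,0,0,0],[0.1,0,0,0,0,0,0],[0,0,0,0,0,0,0],[0,0,0,0,0,0,0],[0,0,0,0,0,0,0]]
  ]
}}

```text
clock: 15.12
tcp_pos: [0.6194, 0.0003, 0.1104]
orientation: [0.707, 0.027, 0.706, -0.027]
wrist_force: [-4.4, -0.2, 16.2]
finger_gap: 0.032
```

Emit:
{"name": "drive_tool", "arguments": {
  "plan": [
    [[0.1,0,-0.04,0,0,0,0],[0.1,0,0,0,0,0,0],[0,0,0,0,0,0,0],[0,0,0,0,0,0,0],[0,0,0,0,0,0,0]]
  ]
}}

```text
clock: 15.53
tcp_pos: [0.6194, 0.0003, 0.1103]
orientation: [0.708, 0.027, 0.705, -0.027]
wrist_force: [-7.3, 0.2, 25.7]
finger_gap: 0.0325
```

Emit:
{"name": "drive_tool", "arguments": {
  "plan": [
    [[0,0,0,0,0,0,0],[0,0,0,0,0,0,0],[0,0,0,0,0,0,0],[0,0,0,0,0,0,0],[0,0,0,0,0,0,0]]
  ]
}}

```text
clock: 15.95
tcp_pos: [0.6194, 0.0003, 0.1103]
orientation: [0.708, 0.027, 0.705, -0.027]
wrist_force: [-6.9, 0.5, 25.1]
finger_gap: 0.0326
```

```bash
python3 - <<'E'
from h import *
import pickle
st=show();print(st['ft_torque'])
im=env.read_camera("wrist");cv2.imwrite("pics/w11.png",im[:,:,::-1])
im=env.read_camera("side");cv2.imwrite("pics/s6.png",cv2.resize(im[200:310,240:350,::-1],None,fx=5,fy=5,interpolation=cv2.INTER_CUBIC))
E
```

```text
t 15.95 tcp [0.6194 0.0003 0.1103] q [-0.1289  0.4525 -0.05    1.0639 -0.0003 -0.053 ] F [-6.9264  0.4665 25.1424] gap 0.0326
yaw_y deg 85.64748315689562 tilt [ 0.0043 -0.0008 -1.    ]
[ 0.183   1.5262 -0.0072]
```

View pics/w11.png

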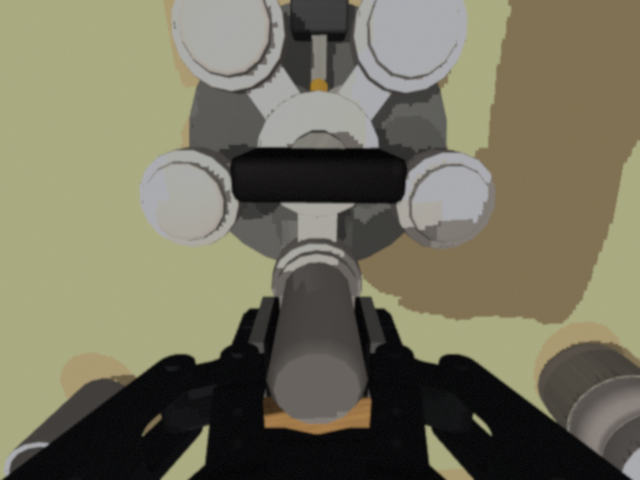

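View pics/s6.png

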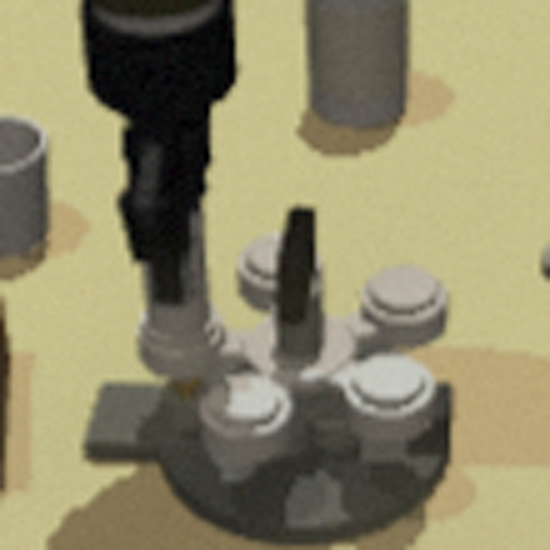

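```bash
python3 - <<'E'
from h import *
print(env.hand_in());show()
E
```

```text
the job is handed in; nothing more can be done
None
the job is handed in; nothing more can be done
```

I turned the carousel one detent anticlockwise by its bar handle. Then I lifted the cartridge out of its stand, put it nose down into the open cup and pressed it down onto the rim. The job was handed in at about 16 s with the gripper still holding and pressing; it reported no verdict.

**Carousel:** After I let go of the bar, the top view showed the open cup over the brass plunger. The cup's measured direction was -5.0°, and the tongue's was -4.3° to -5.2°.

**Seating:** The hand stopped moving at TCP z = 0.1103 m, against 0.1104 m predicted for the collar on the rim. The side view shows the collar on the rim.

**Press and hold:** The upward wrist force was 25 N, which is about 27 N on the unit once the roughly 2.4 N weight reading is added. The hand tilted 0.004 rad, and the grip was set to 80 N on a 32.6 mm gap.

**Disagreements and limits:**
- Camera estimates of the carousel axis differed by up to 5 mm between views. I used a value that agreed with both the grasped bar and the last wrist view.
- A sideways force of about 7 N along -x remained at the end.
- The plunger travel and the cartridge's offset from the plunger axis could not be read directly.
- No bystander looked moved or touched in the pictures; I did not measure their positions.

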